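# Close up the tail of the wall and hold the stray tile over it

## Task

The tail of our mahjong wall has been knocked apart: without picking them up, slide the three loose face-down tiles back up against the end of the finished two-high stretch, so that they run on from it in one straight, tight row with their ends flush. Then pick up the stray tile lying by itself near the ashtray and chip dish, lift it clear of the wall's height, carry it across, and hold it face down about a centimetre above the middle one of the three, squarely over it and touching nothing but your gripper. Finish still holding it there, because I want to check the count before it goes down; leave the finished stretch, the ashtray, the chip dish, the tea cup and the die where they are.

Things in the scene. Friction and masses are not known exactly. Their poses are not given: they have to be found in the camera images.
- wall_end_low: lower tile of the end stack of the finished stretch (three stacks side by side, two tiles high, 46 mm, all tiles loose), at the end where the loose tiles lie. Mahjong tile 40 mm long (x), 30 wide (y), 23 thick, green back up; origin at the centre of its underside. Its +y runs along the wall's line, away from the loose tiles; its x is within 15 degrees of world x
- wall_end_top: tile on top of wall_end_low, same size and axes
- wall_mid_low: lower tile of the middle stack, 30.5 mm along +y of wall_end_low, same size and axes
- wall_mid_top: tile on top of wall_mid_low
- wall_far_low: lower tile of the third stack, 61 mm along +y of wall_end_low, same size and axes
- wall_far_top: tile on top of wall_far_low
- tile_a: loose tile nearest to the finished stretch, with a gap to it; identical mahjong tile lying face down: 40 mm long (its x), 30 mm wide (its y), 23 mm thick (z up), ivory-white below with a green back on top, about 33 g; origin at the centre of its underside, its x within 20 degrees of the wall tiles' x
- tile_b: the middle one of the three loose tiles; the same kind of tile, size and origin as tile_a, also a little crooked; slides easily on the table. The stray tile is to be held over this one
- tile_c: the last of the three loose tiles, farthest from the finished stretch; same kind, size and origin as tile_a, also a little crooked
- stray: the stray tile lying alone off the other end of the finished stretch or on its far side, near the ashtray and the chip dish, turned any way; identical mahjong tile lying face down: 40 mm long (its x), 30 mm wide (its y), 23 mm thick (z up), ivory-white below with a green back on top, 23 to 46 g; origin at the centre of its underside
- ashtray: heavy round amber glass ashtray, 92 mm across, 36 mm high, four notches in its rim; origin at the centre of its underside. To be left alone
- chip_dish: round dark wooden dish of counters, 100 mm across the rim, 24 mm high; origin at the centre of its underside. To be left alone
- tea_cup: white handleless tea cup, 70 mm across the rim, 58 mm high, on the far side of the loose tiles; origin at the centre of its underside. To be left alone
- die: white die, 20 mm cube, on the robot's side of the finished stretch; origin at the centre of its underside as it starts. To be left alone
Mind the look-alikes: they are no part of the job. What is shaped like the tile_c but brown or orange is not meant.

How it is judged:
On the way, in this order (a step that is already met when the one before it is completed fails the run):
1. the three loose tiles stand in one straight, tight row running on from the finished stretch (x of tile_a in the frame of wall_end_low between -0.006 and 0.006 m and angle between the x axis of each of tile_a, tile_b, tile_c and the x axis of wall_end_low, either way round below 0.12 rad and angle between each of tile_a, tile_b, tile_c's own z axis and vertical below 0.08 rad and x of tile_b in the frame of wall_end_low between -0.006 and 0.006 m and x of tile_c in the frame of wall_end_low between -0.006 and 0.006 m and y of tile_a in the frame of wall_end_low below -0.027 m and horizontal distance between wall_end_low and tile_a below 0.0355 m and horizontal distance between tile_a and tile_b below 0.0355 m and horizontal distance between tile_b and tile_c below 0.0355 m and horizontal distance between wall_end_low and tile_b above 0.055 m and horizontal distance between tile_a and tile_c above 0.055 m), for 0.2 s.
2. the stray tile is lifted higher than the wall's top, with the row still in order (all of step 1 and height (world z) of stray above 0.05 m), for 0.05 s.
At the end, for the whole second after the job is handed in: tiles a, b, c in a row on from the wall: gaps under 5 mm, ends flush within 6 mm, turned under 0.12 rad, untouched. Stray held by the fingers at rest over tile_b: gap 3 to 20 mm, centres within 6 mm, parallel within 0.12 rad, level within 0.10 rad, back up, touching no tile (all of step 1 and linear speed of each of tile_a, tile_b, tile_c, stray below 0.01 m/s and horizontal distance between stray and tile_b below 0.006 m and z of stray in the frame of tile_b between 0.026 and 0.043 m and angle between the x axis of stray and the x axis of tile_b, either way round below 0.12 rad and angle between stray's own z axis and vertical below 0.1 rad and contact force between stray and the fingers above 0.5 N and contact force between stray and tile_a below 0.05 N and contact force between stray and tile_b below 0.05 N and contact force between stray and tile_c below 0.05 N and contact force between stray and wall_end_top below 0.05 N and contact force between the fingers and tile_a below 0.1 N and contact force between the fingers and tile_b below 0.1 N and contact force between the fingers and tile_c below 0.1 N and not (distance of any of wall_end_low, wall_end_top, wall_mid_low, wall_mid_top, wall_far_low, wall_far_top from where it was at the start of the episode above 0.01 m or distance of any of ashtray, chip_dish, tea_cup, die from where it was at the start of the episode above 0.015 m)); the arm keeps its last pose, push and grip.
It fails at once if the finished stretch of the wall is disturbed (a tile of it moved more than 10 mm) (distance of any of wall_end_low, wall_end_top, wall_mid_low, wall_mid_top, wall_far_low, wall_far_top from where it was at the start of the episode above 0.01 m).
It fails at once if one of the three loose tiles is picked up off the table (more than 12 mm) or tipped over (height (world z) of any of tile_a, tile_b, tile_c above 0.012 m or angle between any of tile_a, tile_b, tile_c's own z axis and vertical above 0.5 rad).
It fails at once if the ashtray, chip dish, tea cup or die is moved more than 15 mm (distance of any of ashtray, chip_dish, tea_cup, die from where it was at the start of the episode above 0.015 m).
It also fails if it takes over 64 s, if anything falls off the work surface, if the arm or the gripper's body presses on something with over 40 N, if the wrist force passes 120 N, or if a joint passes its speed limit or range.

## Robot

A 6-joint arm with a two-finger parallel gripper is mounted at the origin on the work surface. World frame = base frame: x ahead of the robot, y to its left, z up, the work surface at z = 0. Lengths are in m, angles in rad, forces in N, time in s.
With the tool pointing down it reaches from about 0.35 to 0.925 m from the base axis. Payload 6.4 kg.
Tool frame: the origin (TCP) lies midway between the tips of the shut fingers; the grasp point (between the pads) lies 19 mm behind it; x points along the fingers, y is the direction in which the jaws open and shut, and the axes are right-handed (so a half turn about x gives the same grasp; the last joint's range is limited). The gripper opens to 94 mm and grips with 3 to 60 N. Pads are 16 mm wide; open, the fingers measure 119 mm over their backs; the gripper's body (75 mm by 177 mm) begins 78 mm behind the grasp point.
Start: joints at [0.979, 0.245, 1.558, -0, 1.339, -0.174], TCP at [0.264, 0.594, 0.205] pointing down, gripper open.
Joint ranges: [-3.13, 3.13], [-1.02, 2.26], [0.13, 2.54], [-0.95, 4.09], [0.21, 2.88], [-2.74, 2.74]. Speed limits (rad/s): [2.57, 2.57, 3.14, 3.14, 3.14, 3.14].

## Interface

Orientations are given as a unit quaternion [w, x, y, z].
In Python, from bench import sensors, eyes, r gives the robot as it stands. The module is installed in compiled form; this text tells all that it offers.
- The arm moves only by the shell command python3 -m inch 'ROWS' [FORCE]. ROWS is JSON, a list of rows, each a list of 7 numbers: the turn, a rotation vector about the tool's x, y, z normalised to -1 to 1, where 1 is 60 degrees, then the shift along the tool's x, y, z normalised to -1 to 1, where 1 is 500 mm, then the closure, from -1 (fully open) to 1 (shut). A call has 1 to 5 rows; each row is the pose to reach, as a shift and turn from the pose measured when the call began, along the tool's axes at that moment; what a row does not reach only later rows make up. A row lasts 1/12 s, in which the tool goes at most 41.7 mm and 7.16 degrees, less where a joint would pass 70% of its speed; a pose out of reach is approached as far as the arm can. A call with a number of a shift or a turn outside -1 to 1 is refused whole. A call with a gripper value outside its range is refused whole. The fingers move at their own pace and stop on an object; FORCE is the grip in N (left out, the last holds). Time passes only in rows, so rows that repeat a pose let the fingers close. It gives the time, the measured TCP pose, the force and the opening at its end, in the units of the state.
- sensors.read_state(): the state, without advancing time (a new reading comes with each control period).
- eyes.capture(name): name is "side" or "top"; returns (picture, depth): 420x560x3 uint8, red, green, blue; 420x560 float32, m along the optical axis (not along the pixel's ray), 0 where there is no reading.
- eyes.camera_model(name): a dict with "fx", "fy", "cx", "cy" (pixels), "D" ([k1, k2, p1, p2, k3] as OpenCV has them; the pictures are not rectified), "pose" (4x4, takes a point from camera to world coordinates). Camera axes: x right, y down, z forward; pixel columns grow to the right and rows downward; lengths in m; the calibration is good to about 2 mm. A picture is of the moment at which its call begins. camera_model takes no time and is no camera call.
- r.finish_job(): hands the job in, once; it reports no verdict.
The state is a dict: "t": time; "joints": joint angles; "dq": joint speeds; "joint_torque": joint torques, N m; "position": TCP position; "ee_rot": TCP orientation; "wrist_force": force on the tool from outside, world axes, zero at the start; "ft_torque": the same for the moment, N m; "finger_gap": opening from 0.0 (shut) to 1.0 (fully open).
Only numpy, scipy, OpenCV 4.12 (cv2) and the standard library are available. Lean on these libraries where they do the work, as an engineer would, in place of code of your own. Each camera call takes 0.05 s, during which the arm holds its last target. There are 200 camera calls.

## Working session

There is one attempt and no reset: what is moved stays moved. The work goes in short steps, Python scripts to look and compute and a shell command to move; the robot and the scene stay as the last step left them, time stands still between calls to the robot, and variables do not carry over. Pictures are saved under pics/ and viewed, about 8 in all and at most 12, crops included, and the job is handed in when it is done.

```bash
mkdir -p pics; ls
cat > h.py <<'E'
import numpy as np, cv2, sys
from bench import sensors, eyes, r
from scipy.spatial.transform import Rotation as R
def cap(n,f=None):
    p,d=eyes.capture(n)
    if f: cv2.imwrite('pics/'+f,p[...,::-1])
    return p,d,eyes.camera_model(n)
def rays(m,uv):
    K=np.array([[m['fx'],0,m['cx']],[0,m['fy'],m['cy']],[0,0,1]])
    q=cv2.undistortPoints(np.float64(uv).reshape(-1,1,2),K,np.array(m['D'],float))[:,0]
    T=np.array(m['pose']); d=np.c_[q,np.ones(len(q))]@T[:3,:3].T
    return T[:3,3],d
def onplane(m,uv,z):
    o,d=rays(m,uv); s=(z-o[2])/d[:,2]
    return o+d*s[:,None]
def proj(m,P):
    T=np.linalg.inv(np.array(m['pose'])); K=np.array([[m['fx'],0,m['cx']],[0,m['fy'],m['cy']],[0,0,1]])
    return cv2.projectPoints(np.float64(P).reshape(-1,1,3),cv2.Rodrigues(T[:3,:3])[0],T[:3,3],K,np.array(m['D'],float))[0][:,0]
E
python3 - <<'E'
from h import *
for n in('top','side'):
    p,d,m=cap(n,n+'0.png'); print(n,m['fx'],np.round(m['pose'],3).tolist())
s=sensors.read_state(); print(s)
print(R.from_quat(np.roll(s['ee_rot'],-1)).as_matrix().round(3))
E
```

```text
pics
top 389.6279450745624 [[-0.004, -0.981, 0.192, 0.375], [-0.999, -0.002, -0.035, 0.041], [0.034, -0.192, -0.981, 0.724], [0.0, 0.0, 0.0, 1.0]]
side 427.1029599326027 [[0.952, -0.209, 0.224, 0.348], [-0.306, -0.598, 0.74, -0.548], [-0.021, -0.773, -0.634, 0.523], [0.0, 0.0, 0.0, 1.0]]
{'t': 0.1, 'joints': array([ 9.78916693e-01,  2.45709333e-01,  1.55890140e+00, -1.67442900e-05,
        1.33869090e+00, -1.74108685e-01]), 'dq': array([ 1.91957491e-03, -1.46978207e-03, -2.41953786e-03, -1.27151773e-03,
       -4.14364808e-05, -4.81308840e-05]), 'joint_torque': array([-1.14603023e-03, -4.16915095e+01, -3.15524769e+01,  6.86587393e-02,
        3.10132967e-02, -4.75337401e-05]), 'position': array([0.26341599, 0.59363621, 0.20447288]), 'ee_rot': array([ 0.69151573,  0.14606856,  0.69195663, -0.14719374]), 'wrist_force': array([-0.20751434,  0.42266402,  0.15861479]), 'ft_torque': array([0.021136  , 0.05398302, 0.01647045]), 'finger_gap': 0.9986300457917545}
[[-0.001  0.406  0.914]
 [-0.001  0.914 -0.406]
 [-1.    -0.002 -0.   ]]
```

View pics/top0.png

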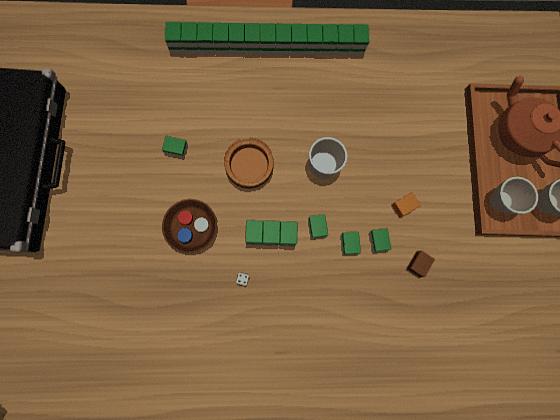

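View pics/side0.png

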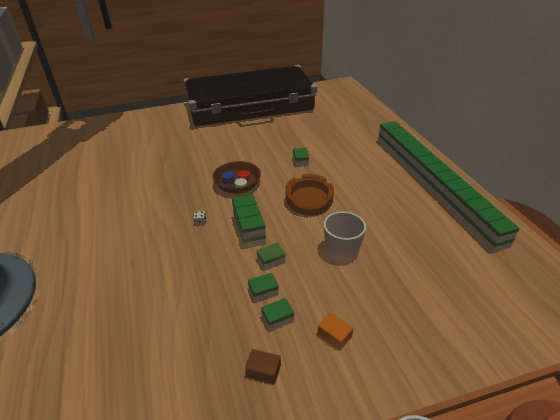

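Top view: the wall is at (272,233). Loose tiles are a (318,226), b (351,243) and c (381,240). The stray is at (175,146), the only green tile alone by the ashtray (249,163) and chip dish (190,226). The orange (405,204) and brown (421,263) blocks are look-alikes, and the row at the top (267,35) is another wall. The cup is at (327,158) and the die at (243,280).

```bash
cat >> h.py <<'E'
def green(p):
    hsv=cv2.cvtColor(p,cv2.COLOR_RGB2HSV)
    return cv2.inRange(hsv,(45,110,45),(85,255,255))
def tiles(n,f=None,amin=60):
    """green blobs -> (uv, world quad on plane z=top, rect)"""
    p,d,m=cap(n,f); g=green(p); out=[]
    V=cv2.cvtColor(p,cv2.COLOR_RGB2HSV)[...,2]
    nn,lab,st,ce=cv2.connectedComponentsWithStats(g)
    for i in range(1,nn):
        if st[i,4]<amin: continue
        msk=lab==i
        v=V[msk]; thr=.72*np.percentile(v,80)
        top=np.uint8(msk&(V>thr))
        c=max(cv2.findContours(top,cv2.RETR_EXTERNAL,cv2.CHAIN_APPROX_NONE)[0],key=cv2.contourArea)[:,0]
        if len(c)<8: continue
        zz=d[msk]; uvm=np.argwhere(msk)[:,::-1]
        o,dr=rays(m,uvm); zw=np.median(o[2]+dr[:,2]*zz)
        pl=0.046 if zw>0.035 else 0.023
        w=onplane(m,c,pl)[:,:2]
        (cx,cy),(a,b),th=cv2.minAreaRect(np.float32(w*1000))
        if a<b: a,b,th=b,a,th+90
        out.append(dict(uv=ce[i].round(1),area=int(st[i,4]),zmed=zw,xy=np.array([cx,cy]).round(1),L=(round(a,1),round(b,1)),th=round((th+90)%180-90,1)))
    return out
E
python3 - <<'E'
from h import *
for n in('top','side'):
    print(n)
    for t in tiles(n): print(t['uv'],t['area'],round(t['zmed'],4),t['xy'],t['L'],t['th'])
p,d,m=cap('top')
cv2.imwrite('pics/crop.png',cv2.resize(p[120:300,150:430,::-1],None,fx=2.85,fy=2.85,interpolation=cv2.INTER_CUBIC))
for nm,uv,z in(('ash',(249,163),.036),('dish',(190,226),.024),('cup',(327,158),.058),('die',(243,280),.02)): print(nm,onplane(m,[uv],z).round(3))
E
```

```text
top
[203.5  31.3] 1413 0.0464 [856.2 160.4] (118.7, 38.5) -88.8
[267.4  32.2] 826 0.0466 [857.7  38.3] (56.9, 36.6) -88.9
[330.   32.8] 1380 0.0467 [ 858.7 -129.2] (89.6, 36.9) -89.1
[173.4 145. ] 313 0.0232 [634.3 199.6] (38.6, 27.8) 77.8
[318.3 225.8] 333 0.0237 [481.6 -69.6] (38.1, 28.4) 7.6
[271.3 231.9] 972 0.0464 [467.2  17.8] (37.2, 28.0) -0.5
[381.  239.6] 337 0.0236 [ 456.  -183.7] (37.8, 28.3) 7.1
[351.2 242.7] 338 0.0236 [ 450.4 -128.9] (38.1, 28.5) 2.5
side
[452.1 180. ] 2441 0.0458 [855.7  23.5] (393.4, 38.7) -89.4
[300.4 152.7] 129 0.0225 [632.6 199. ] (39.1, 28.3) 78.0
[247.7 211.9] 742 0.0457 [466.3  17.6] (90.1, 38.5) 88.1
[269.6 252.2] 264 0.0228 [480.7 -69.7] (38.2, 28.7) 8.0
[262.4 283. ] 382 0.0229 [ 449.6 -128.8] (38.2, 28.9) 2.9
[277.1 310.1] 459 0.0229 [ 455.7 -183.7] (38.5, 28.8) 7.7
ash [[0.595 0.057 0.036]]
dish [[0.48  0.163 0.024]]
cup [[ 0.598 -0.083  0.058]]
die [[0.384 0.067 0.02 ]]
```

View pics/crop.png

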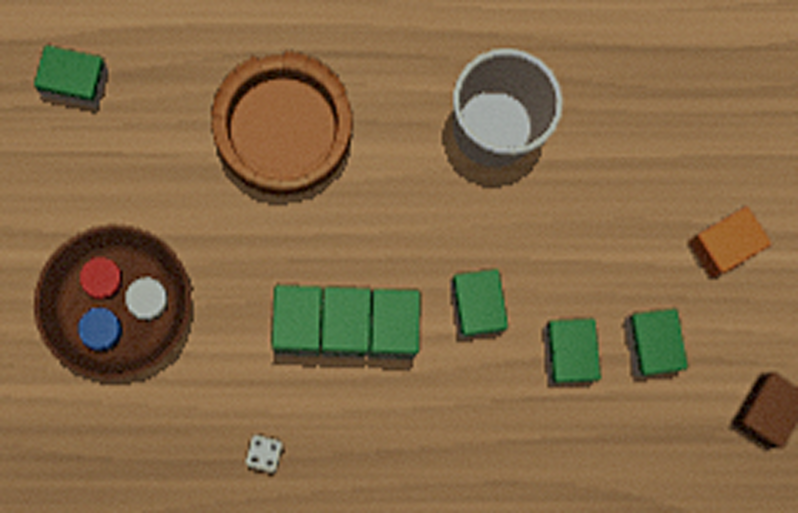

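Both views agree to about 1 mm. The stray is confirmed at about (225,75) px in the crop. Next I'll refine the wall's angle and build a planner that prints row numbers.

```bash
cat > plan.py <<'E'
# usage: plan.py x,y,z,jawdeg ... (mm, deg): prints turn(3) shift(3) per leg, each leg from the previous goal (first from measured)
from h import *
def M(deg):
    a=np.deg2rad(deg); y=np.array([np.cos(a),np.sin(a),0]); x=np.array([0,0,-1.]); return np.c_[x,y,np.cross(x,y)]
s=sensors.read_state(); P=s['position']*1000; A=R.from_quat(np.roll(s['ee_rot'],-1)).as_matrix()
print('t',round(s['t'],2),'P',P.round(1),'jaw',round(np.degrees(np.arctan2(A[1,1],A[0,1])),2),'gap',round(s['finger_gap']*94,1),'F',np.round(s['wrist_force'],1),'q6',s['joints'][5].round(2))
for w in sys.argv[1:]:
    v=[float(k) for k in w.split(',')]; G=np.array(v[:3]); B=M(v[3])
    t=np.degrees(R.from_matrix(A.T@B).as_rotvec())/60; sh=A.T@(G-P)/500
    print(w,'|',*t.round(3),*sh.round(4),'| rows',round(max(np.linalg.norm(G-P)/41.7,np.linalg.norm(t)*60/7.16),1))
    P,A=G,B
E
python3 - <<'E'
from h import *
for n in('top','side'):
    p,d,m=cap(n); g=green(p); nn,lab,st,ce=cv2.connectedComponentsWithStats(g)
    i=[i for i in range(1,nn) if 700<st[i,4]<1100 and (np.hypot(*(ce[i]-((271,232) if n=='top' else (248,212))))<6)][0]
    V=cv2.cvtColor(p,cv2.COLOR_RGB2HSV)[...,2]; msk=lab==i
    top=np.uint8(msk&(V>.6*np.percentile(V[msk],80))); top=cv2.morphologyEx(top,cv2.MORPH_CLOSE,np.ones((3,3)))
    c=max(cv2.findContours(top,0,1)[0],key=cv2.contourArea)[:,0]; w=onplane(m,c,.046)[:,:2]*1000
    print(n,cv2.minAreaRect(np.float32(w)), (w.max(0)+w.min(0))/2)
E
python3 plan.py 310,420,150,66 370,230,130,40 430,60,130,15 481,-70,90,7.8 481,-70,30,7.8 481,-70,4,7.8
```

```text
top ((466.9523010253906, 18.052772521972656), (89.12957763671875, 38.84933090209961), 87.90401458740234) [467.16254925  18.38227496]
side ((466.2471923828125, 17.347122192382812), (90.55897521972656, 38.50187683105469), 88.11856842041016) [466.13978609  17.21990532]
t 0.35 P [263.6 594.  205.2] jaw 66.06 gap 93.8 F [-0.7  0.7 -0.3] q6 -0.17
310,420,150,66 | 0.001 -0.0 0.0 0.1105 -0.2804 0.2259 | rows 4.5
370,230,130,40 | 0.433 0.0 0.0 0.04 -0.2983 0.2642 | rows 4.8
430,60,130,15 | 0.417 0.0 0.0 0.0 -0.1266 0.3376 | rows 4.3
481,-70,90,7.8 | 0.12 0.0 0.0 0.08 0.0312 0.2775 | rows 3.5
481,-70,30,7.8 | 0.0 0.0 0.0 0.12 0.0 0.0 | rows 1.4
481,-70,4,7.8 | 0.0 0.0 0.0 0.052 0.0 0.0 | rows 0.6
```

```bash
python3 -m inch '[[0,0,0,0.11,-0.28,0.226,-0.25],[0,0,0,0.11,-0.28,0.226,-0.25],[0,0,0,0.11,-0.28,0.226,-0.25],[0,0,0,0.11,-0.28,0.226,-0.25],[0,0,0,0.11,-0.28,0.226,-0.25]]' 10
python3 plan.py 370,230,130,40 430,60,130,15 481,-70,90,7.8
```

```text
t: 0.77
position: [0.3098, 0.4166, 0.1484]
ee_rot: [0.691, 0.146, 0.692, -0.148]
wrist_force: [0.3, -0.1, -0.5]
finger_gap: 0.682
t 0.77 P [309.8 416.6 148.4] jaw 65.98 gap 64.1 F [ 0.3 -0.1 -0.5] q6 -0.44
370,230,130,40 | 0.433 0.0 0.003 0.0377 -0.2917 0.262 | rows 4.7
430,60,130,15 | 0.417 0.0 0.0 0.0 -0.1266 0.3376 | rows 4.3
481,-70,90,7.8 | 0.12 0.0 0.0 0.08 0.0312 0.2775 | rows 3.5
```

Tracking is good, so I'll chain the free-space legs.

```bash
python3 -m inch '[[0.433,0,0,0.038,-0.292,0.262,-0.25],[0.433,0,0,0.038,-0.292,0.262,-0.25],[0.433,0,0,0.038,-0.292,0.262,-0.25],[0.433,0,0,0.038,-0.292,0.262,-0.25],[0.433,0,0,0.038,-0.292,0.262,-0.25]]' >/dev/null
python3 -m inch '[[0.417,0,0,0,-0.127,0.338,-0.25],[0.417,0,0,0,-0.127,0.338,-0.25],[0.417,0,0,0,-0.127,0.338,-0.25],[0.417,0,0,0,-0.127,0.338,-0.25],[0.417,0,0,0,-0.127,0.338,-0.25]]'
python3 plan.py 481,-70,90,7.8
```

```text
t: 1.6
position: [0.4311, 0.0532, 0.1309]
ee_rot: [0.56, 0.432, 0.558, -0.434]
wrist_force: [-0.4, 0.0, 1.0]
finger_gap: 0.622
t 1.6 P [431.1  53.2 130.9] jaw 14.43 gap 58.5 F [-0.4  0.   1. ] q6 -0.39
481,-70,90,7.8 | 0.11 0.004 0.0 0.083 0.0353 0.2632 | rows 3.3
```

```bash
python3 -m inch '[[0.11,0,0,0.083,0.035,0.263,-0.25],[0.11,0,0,0.083,0.035,0.263,-0.25],[0.11,0,0,0.083,0.035,0.263,-0.25],[0.11,0,0,0.083,0.035,0.263,-0.25],[0.11,0,0,0.083,0.035,0.263,-0.25]]' >/dev/null
python3 -m inch '[[0,0,0,0,0,0,-0.25],[0,0,0,0,0,0,-0.25]]'>/dev/null
python3 plan.py 481,-70,40,7.8 481,-70,4,7.8
python3 - <<'E'
from h import *
cap('side','s1.png')
E
```

```text
t 2.18 P [481.1 -72.5  89.3] jaw 7.58 gap 58.5 F [-0.2  0.3 -0.1] q6 -0.51
481,-70,40,7.8 | -0.004 0.004 0.001 0.0985 0.0006 -0.0054 | rows 1.2
481,-70,4,7.8 | 0.0 0.0 0.0 0.072 0.0 0.0 | rows 0.9
```

View pics/s1.png

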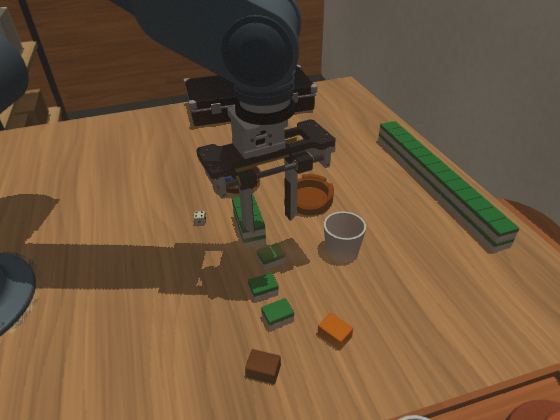

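The fingers straddle tile a (271,254) along its length, clear of the cup (344,235). I'll descend to about 5 mm and close gently.

```bash
python3 -m inch '[[0,0,0,0.08,0,-0.005,-0.25],[0,0,0,0.13,0,-0.005,-0.25],[0,0,0,0.155,0,-0.005,-0.25],[0,0,0,0.168,0,-0.005,-0.25],[0,0,0,0.168,0,-0.005,-0.25]]'
python3 -m inch '[[0,0,0,0,0,0,0.1],[0,0,0,0,0,0,0.3],[0,0,0,0,0,0,0.3],[0,0,0,0,0,0,0.3],[0,0,0,0,0,0,0.3]]' 5
python3 plan.py 464.5,-44,5,-2
```

```text
t: 2.65
position: [0.4797, -0.0686, 0.0045]
ee_rot: [0.533, 0.464, 0.532, -0.467]
wrist_force: [-0.3, 0.3, -0.5]
finger_gap: 0.625
t: 3.07
position: [0.4808, -0.0688, 0.0058]
ee_rot: [0.533, 0.464, 0.532, -0.466]
wrist_force: [-0.7, 1.3, 5.8]
finger_gap: 0.426
t 3.07 P [480.8 -68.8   5.8] jaw 7.71 gap 40.0 F [-0.7  1.3  5.8] q6 -0.51
464.5,-44,5,-2 | 0.162 0.004 0.0 0.0014 -0.0256 -0.0535 | rows 1.4
```

```bash
python3 -m inch '[[0.04,0,0,0,-0.006,-0.012,0.3],[0.08,0,0,0,-0.013,-0.025,0.3],[0.12,0,0,0,-0.019,-0.038,0.3],[0.162,0,0,0,-0.026,-0.048,0.3],[0.162,0,0,0,-0.026,-0.055,0.3]]'
python3 -m inch '[[0,0,0,0,0,0,0.3],[0,0,0,0,0,0,0.3]]'
python3 plan.py 464.5,-43.2,5,-2
```

```text
t: 3.48
position: [0.4638, -0.0431, 0.0058]
ee_rot: [-0.492, -0.508, -0.49, 0.51]
wrist_force: [-0.2, 1.0, -0.1]
finger_gap: 0.426
t: 3.65
position: [0.4639, -0.0431, 0.0059]
ee_rot: [-0.492, -0.508, -0.49, 0.51]
wrist_force: [0.2, -0.6, -0.4]
finger_gap: 0.424
t 3.65 P [463.9 -43.1   5.9] jaw -1.98 gap 39.9 F [ 0.2 -0.6 -0.4] q6 -0.3
464.5,-43.2,5,-2 | 0.0 0.004 -0.0 0.0017 0.0012 0.0002 | rows 0.0
```

```bash
python3 -m inch '[[0,0,0,0,0,0,-0.05],[0,0,0,0,0,0,-0.25],[0,0,0,0,0,0,-0.25],[0,0,0,0,0,0,-0.25]]'>/dev/null
python3 -m inch '[[0,0,0,-0.08,0,0,-0.25],[0,0,0,-0.15,0,0,-0.25],[0,0,0,-0.15,0,0,-0.25]]'
python3 plan.py 450,-129,70,2.7 450,-129,5,2.7
```

```text
t: 4.23
position: [0.4688, -0.0445, 0.0873]
ee_rot: [0.496, 0.509, 0.486, -0.508]
wrist_force: [0.4, -0.3, 1.2]
finger_gap: 0.625
t 4.23 P [468.8 -44.5  87.3] jaw -1.98 gap 58.8 F [ 0.4 -0.3  1.2] q6 -0.3
450,-129,70,2.7 | -0.078 0.008 -0.011 0.0355 -0.0321 0.1699 | rows 2.1
450,-129,5,2.7 | 0.0 0.0 0.0 0.13 0.0 0.0 | rows 1.6
```

```bash
python3 -m inch '[[-0.078,0.008,-0.01,0.035,-0.032,0.17,-0.25],[-0.078,0.008,-0.01,0.035,-0.032,0.17,-0.25],[-0.078,0.008,-0.01,0.035,-0.032,0.17,-0.25],[-0.078,0.008,-0.01,0.035,-0.032,0.17,-0.25],[-0.078,0.008,-0.01,0.035,-0.032,0.17,-0.25]]'>/dev/null
python3 plan.py 450,-129,5,2.7
python3 - <<'E'
from h import *
for n in('top','side'):
    print(n)
    for t in tiles(n):
        if t['xy'][0]<700: print(t['uv'],t['area'],round(t['zmed'],4),t['xy'],t['L'],t['th'])
E
```

```text
t 4.65 P [ 449.8 -128.9   69.9] jaw 2.63 gap 59.1 F [0.4 0.1 0.4] q6 -0.57
450,-129,5,2.7 | -0.001 -0.001 -0.0 0.1298 0.0003 0.0004 | rows 1.6
top
[173.4 145.2] 322 0.0233 [634.3 199.5] (38.6, 28.0) 77.6
[281.4 232.8] 998 0.0458 [463.7 -26.8] (56.2, 40.5) 86.6
[345.9 238.2] 81 0.0235 [ 453.9 -120.1] (31.4, 12.8) -2.3
side
[300.1 152.4] 117 0.0226 [632.7 200. ] (37.0, 28.1) 78.0
[248.3 209.3] 134 0.0457 [469.2  21. ] (33.9, 19.0) 3.3
[252.8 223.6] 198 0.0457 [465.8 -16.9] (37.1, 21.0) -0.5
[255.8 243.5] 303 0.0227 [463.4 -42.5] (38.7, 32.0) -1.6
[262.4 283.3] 330 0.0229 [ 449.4 -130.2] (39.5, 32.1) 5.5
[277.1 310.1] 474 0.0229 [ 455.6 -183.3] (38.5, 29.3) 7.7
```

```bash
python3 -m inch '[[0,0,0,0.06,0,0,-0.25],[0,0,0,0.1,0,0,-0.25],[0,0,0,0.12,0,0,-0.25],[0,0,0,0.13,0,0,-0.25],[0,0,0,0.13,0,0,-0.25]]'>/dev/null
python3 -m inch '[[0,0,0,0,0,0,0.1],[0,0,0,0,0,0,0.3],[0,0,0,0,0,0,0.3],[0,0,0,0,0,0,0.3],[0,0,0,0,0,0,0.3]]'
python3 plan.py 463.4,-74.4,5,-2
```

```text
t: 5.58
position: [0.4504, -0.1274, 0.0052]
ee_rot: [0.512, 0.488, 0.512, -0.487]
wrist_force: [0.8, 0.4, 4.0]
finger_gap: 0.425
t 5.58 P [ 450.4 -127.4    5.2] jaw 2.82 gap 39.9 F [0.8 0.4 4. ] q6 -0.57
463.4,-74.4,5,-2 | 0.08 -0.001 -0.0 0.0006 0.0312 -0.1045 | rows 1.3
```

```bash
python3 -m inch '[[0.02,0,0,0,0.008,-0.025,0.3],[0.04,0,0,0,0.016,-0.05,0.3],[0.06,0,0,0,0.024,-0.075,0.3],[0.08,0,0,0,0.031,-0.095,0.3],[0.08,0,0,0,0.031,-0.107,0.3]]'>/dev/null
python3 -m inch '[[0,0,0,0,0,0,0.3],[0,0,0,0,0,0,0.3]]'
python3 -m inch '[[0,0,0,0,0,0,-0.05],[0,0,0,0,0,0,-0.25],[0,0,0,0,0,0,-0.25],[0,0,0,0,0,0,-0.25]]'>/dev/null
python3 -m inch '[[0,0,0,-0.08,0,0,-0.25],[0,0,0,-0.13,0,0,-0.25],[0,0,0,-0.13,0,0,-0.25],[0,0,0,-0.13,0,0,-0.25]]'
python3 plan.py 455.8,-183,70,7.5 455.8,-183,5,7.5
```

```text
t: 6.17
position: [0.4635, -0.0724, 0.0055]
ee_rot: [0.492, 0.509, 0.492, -0.508]
wrist_force: [0.6, -0.2, -0.4]
finger_gap: 0.425
t: 6.83
position: [0.4646, -0.0735, 0.072]
ee_rot: [0.493, 0.509, 0.49, -0.507]
wrist_force: [-0.5, 0.3, -0.8]
finger_gap: 0.624
t 6.83 P [464.6 -73.5  72. ] jaw -1.94 gap 58.7 F [-0.5  0.3 -0.8] q6 -0.37
455.8,-183,70,7.5 | -0.157 0.001 -0.004 0.004 -0.0103 0.2194 | rows 2.6
455.8,-183,5,7.5 | 0.0 0.0 0.0 0.13 0.0 0.0 | rows 1.6
```

```bash
python3 -m inch '[[-0.157,0,0,0.004,-0.01,0.22,-0.25],[-0.157,0,0,0.004,-0.01,0.22,-0.25],[-0.157,0,0,0.004,-0.01,0.22,-0.25],[-0.157,0,0,0.004,-0.01,0.22,-0.25],[-0.157,0,0,0.004,-0.01,0.22,-0.25]]'>/dev/null
python3 plan.py 455.8,-183,5,7.5
python3 - <<'E'
from h import *
for n in('top','side'):
    print(n)
    for t in tiles(n,n+'2.png'):
        if t['xy'][0]<600: print(t['uv'],t['area'],round(t['zmed'],4),t['xy'],t['L'],t['th'])
a=cv2.imread('pics/top2.png')[120:300,180:460]; b=cv2.imread('pics/side2.png')[140:340,180:380]
cv2.imwrite('pics/c2.png',np.hstack([cv2.resize(a,(467,300),interpolation=2),cv2.resize(b,(300,300),interpolation=2)]))
E
```

```text
t 7.25 P [ 454.8 -184.    68.6] jaw 7.3 gap 58.5 F [-0.8  0.3 -0.4] q6 -0.75
455.8,-183,5,7.5 | -0.003 -0.001 -0.002 0.1271 0.0019 -0.0016 | rows 1.5
top
[292.  233.5] 1292 0.0442 [463.7 -26.2] (53.0, 40.6) 89.5
[381.  239.6] 336 0.0235 [ 455.5 -183.6] (38.7, 28.9) 7.2
side
[261.7 240.1] 66 0.023 [475.2 -38.4] (17.2, 16.7) -87.0
[265.9 257.4] 154 0.0226 [466.1 -76.4] (31.7, 24.4) -1.5
[277.1 309.9] 414 0.0229 [ 455.4 -185.1] (39.3, 31.4) 7.9
```

View pics/c2.png

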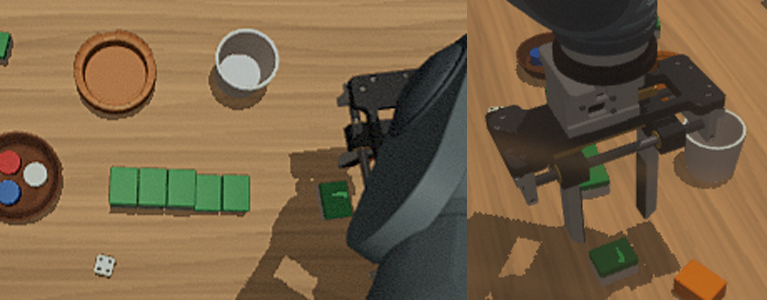

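Tiles a (209,190) and b (236,192) now run on tightly from the wall, and c (335,199) sits under the fingers. I'll grip c.

```bash
python3 -m inch '[[0,0,0,0.06,0.002,-0.001,-0.25],[0,0,0,0.1,0.002,-0.001,-0.25],[0,0,0,0.12,0.002,-0.001,-0.25],[0,0,0,0.127,0.002,-0.001,-0.25],[0,0,0,0.127,0.002,-0.001,-0.25]]'>/dev/null
python3 -m inch '[[0,0,0,0,0,0,0.1],[0,0,0,0,0,0,0.3],[0,0,0,0,0,0,0.3],[0,0,0,0,0,0,0.3],[0,0,0,0,0,0,0.3]]'
python3 plan.py 462.3,-105.4,5,-2
```

```text
t: 8.18
position: [0.4563, -0.1807, 0.0054]
ee_rot: [0.532, 0.467, 0.532, -0.465]
wrist_force: [-0.4, 0.5, 4.5]
finger_gap: 0.428
t 8.18 P [ 456.3 -180.7    5.4] jaw 7.54 gap 40.3 F [-0.4  0.5  4.5] q6 -0.74
462.3,-105.4,5,-2 | 0.159 -0.001 -0.002 0.001 0.0317 -0.1477 | rows 1.8
```

```bash
python3 -m inch '[[0.04,0,0,0,0.008,-0.04,0.3],[0.08,0,0,0,0.016,-0.08,0.3],[0.12,0,0,0,0.024,-0.115,0.3],[0.159,0,0,0,0.0325,-0.14,0.3],[0.159,0,0,0,0.0325,-0.153,0.3]]'>/dev/null
python3 -m inch '[[0,0,0,0,0,0,0.3],[0,0,0,0,0,0,0.3]]'
python3 -m inch '[[0,0,0,0,0,0,-0.05],[0,0,0,0,0,0,-0.25],[0,0,0,0,0,0,-0.25],[0,0,0,0,0,0,-0.25]]'>/dev/null
python3 -m inch '[[0,0,0,-0.1,0,0,-0.25],[0,0,0,-0.18,0,0,-0.25],[0,0,0,-0.2,0,0,-0.25],[0,0,0,-0.2,0,0,-0.25]]'
python3 plan.py 580,40,105,38 634,199,90,78 634,199,5,78
```

```text
t: 8.77
position: [0.4624, -0.1016, 0.0057]
ee_rot: [0.492, 0.509, 0.491, -0.507]
wrist_force: [1.0, -0.5, 0.2]
finger_gap: 0.423
t: 9.43
position: [0.4656, -0.1041, 0.1108]
ee_rot: [0.495, 0.51, 0.488, -0.506]
wrist_force: [0.9, -0.8, 0.1]
finger_gap: 0.626
t 9.43 P [ 465.6 -104.1  110.8] jaw -1.92 gap 58.9 F [ 0.9 -0.8  0.1] q6 -0.43
580,40,105,38 | -0.665 0.006 -0.01 0.0132 0.2189 -0.2957 | rows 5.6
634,199,90,78 | -0.667 0.0 0.0 0.03 0.2809 -0.1841 | rows 5.6
634,199,5,78 | 0.0 0.0 0.0 0.17 0.0 0.0 | rows 2.0
```

```bash
python3 -m inch '[[-0.58,0.005,-0.009,0.013,0.215,-0.29,-0.25],[-0.58,0.005,-0.009,0.013,0.215,-0.29,-0.25],[-0.58,0.005,-0.009,0.013,0.215,-0.29,-0.25],[-0.58,0.005,-0.009,0.013,0.215,-0.29,-0.25],[-0.58,0.005,-0.009,0.013,0.215,-0.29,-0.25]]'>/dev/null
python3 plan.py 625,170,90,65 634,199,90,78
```

```text
t 9.85 P [579.5  40.5 103.8] jaw 33.37 gap 58.5 F [-0.6 -0.2 -0.7] q6 -0.71
625,170,90,65 | -0.527 0.0 -0.001 0.0278 0.2183 -0.1662 | rows 4.4
634,199,90,78 | -0.217 0.0 0.0 0.0 0.0602 -0.0082 | rows 1.8
```

```bash
python3 -m inch '[[-0.527,0,0,0.028,0.218,-0.166,-0.25],[-0.527,0,0,0.028,0.218,-0.166,-0.25],[-0.527,0,0,0.028,0.218,-0.166,-0.25],[-0.527,0,0,0.028,0.218,-0.166,-0.25],[-0.527,0,0,0.028,0.218,-0.166,-0.25]]'>/dev/null
python3 -m inch '[[-0.217,0,0,0,0.06,-0.008,-0.25],[-0.217,0,0,0,0.06,-0.008,-0.25],[-0.217,0,0,0,0.06,-0.008,-0.25],[-0.217,0,0,0,0.06,-0.008,-0.25]]'>/dev/null
python3 plan.py 633.7,199.3,5,78
python3 - <<'E'
from h import *
p,d,m=cap('top','top3.png'); q,e,n=cap('side','side3.png')
for t in tiles('top')+tiles('side'):
    if t['xy'][0]<700: print(t['uv'],t['area'],round(t['zmed'],4),t['xy'],t['L'],t['th'])
a=p[120:300,150:430,::-1]; b=q[120:300,180:400,::-1]
cv2.imwrite('pics/c3.png',np.hstack([cv2.resize(a,(467,300),interpolation=2),cv2.resize(b,(333,300),interpolation=2)]))
E
```

```text
t 10.6 P [632.4 201.8  85.8] jaw 78.38 gap 58.6 F [-0.1 -1.  -0.5] q6 -1.23
633.7,199.3,5,78 | 0.006 -0.004 0.001 0.1616 -0.0043 0.0043 | rows 1.9
[173.2 145.3] 306 0.0233 [642.6 197.2] (38.1, 10.4) 75.8
[304.2 234.3] 1415 0.0246 [466.7 -28.5] (54.8, 42.0) 89.5
[301.  152.6] 109 0.0225 [641.2 196.9] (38.0, 10.1) 79.1
[247.6 211.8] 752 0.0457 [466.3  17.8] (90.7, 38.5) 88.1
[260.9 257.7] 945 0.0229 [462.6 -72.9] (92.8, 38.8) 88.4
```

View pics/c3.png

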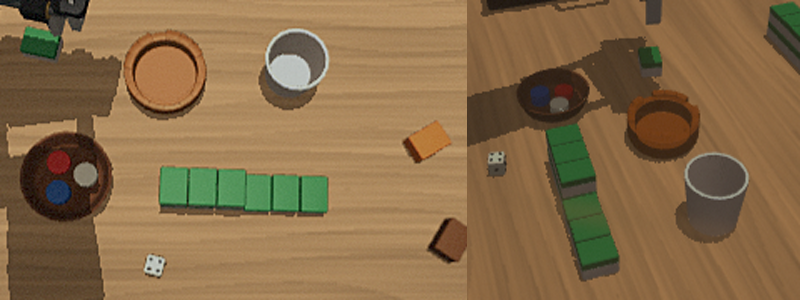

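The row is straight and tight: top view x from 160 to 328 px, and the side view of a–c is a 92.8×38.8 mm block at 88.4°. Now the stray grasp.

```bash
python3 -m inch '[[0.006,-0.004,0,0.07,-0.0045,0.004,-0.25],[0.006,-0.004,0,0.12,-0.0045,0.004,-0.25],[0.006,-0.004,0,0.15,-0.0045,0.004,-0.25],[0.006,-0.004,0,0.162,-0.0045,0.004,-0.25],[0.006,-0.004,0,0.162,-0.0045,0.004,-0.25]]'
python3 -m inch '[[0,0,0,0,0,0,0.1],[0,0,0,0,0,0,0.4],[0,0,0,0,0,0,0.4],[0,0,0,0,0,0,0.4],[0,0,0,0,0,0,0.4]]' 20
python3 -m inch '[[0,0,0,0,0,0,0.4],[0,0,0,0,0,0,0.4]]'
python3 plan.py 633,199.5,110,78 580,40,110,44
```

```text
t: 11.22
position: [0.6332, 0.1984, 0.0045]
ee_rot: [0.703, 0.074, 0.704, -0.074]
wrist_force: [0.2, -0.3, 0.6]
finger_gap: 0.624
t: 11.63
position: [0.6344, 0.1986, 0.0062]
ee_rot: [0.704, 0.074, 0.703, -0.074]
wrist_force: [0.0, -0.2, 3.2]
finger_gap: 0.425
t: 11.8
position: [0.6347, 0.1987, 0.0067]
ee_rot: [0.704, 0.074, 0.702, -0.074]
wrist_force: [1.1, -1.1, 0.2]
finger_gap: 0.425
t 11.8 P [634.7 198.7   6.7] jaw 78.01 gap 40.0 F [ 1.1 -1.1  0.2] q6 -1.23
633,199.5,110,78 | 0.0 0.002 -0.0 -0.2067 0.0009 -0.0032 | rows 2.5
580,40,110,44 | 0.567 0.0 0.0 0.0 -0.3341 -0.0374 | rows 4.7
```

```bash
python3 -m inch '[[0,0,0,-0.05,0,0,0.4],[0,0,0,-0.13,0,0,0.4],[0,0,0,-0.2,0,0,0.4],[0,0,0,-0.207,0,0,0.4],[0,0,0,-0.207,0,0,0.4]]'
python3 plan.py 580,40,110,44 500,-50,110,15 464,-74,110,-2
```

```text
t: 12.22
position: [0.6365, 0.199, 0.1136]
ee_rot: [0.706, 0.074, 0.7, -0.073]
wrist_force: [0.6, 0.1, -0.5]
finger_gap: 0.424
t 12.22 P [636.5 199.  113.6] jaw 78.01 gap 39.9 F [ 0.6  0.1 -0.5] q6 -1.23
580,40,110,44 | 0.567 0.007 -0.004 0.0061 -0.3346 -0.0445 | rows 4.8
500,-50,110,15 | 0.483 0.0 0.0 0.0 -0.2401 0.0183 | rows 4.1
464,-74,110,-2 | 0.283 0.0 0.0 0.0 -0.082 0.0277 | rows 2.4
```

```bash
python3 -m inch '[[0.11,0.007,-0.004,0.006,-0.07,-0.009,0.4],[0.22,0.007,-0.004,0.006,-0.14,-0.018,0.4],[0.34,0.007,-0.004,0.006,-0.21,-0.027,0.4],[0.45,0.007,-0.004,0.006,-0.27,-0.036,0.4],[0.55,0.007,-0.004,0.006,-0.33,-0.045,0.4]]'>/dev/null
python3 plan.py 500,-50,110,15
```

```text
t 12.63 P [577.8  41.1 107.4] jaw 44.69 gap 40.1 F [-0.  -0.1 -0.4] q6 -0.9
500,-50,110,15 | 0.495 -0.003 0.003 -0.0046 -0.2388 0.0201 | rows 4.1
```

```bash
python3 -m inch '[[0.11,0,0,-0.005,-0.055,0.005,0.4],[0.22,0,0,-0.005,-0.11,0.01,0.4],[0.33,0,0,-0.005,-0.165,0.015,0.4],[0.44,0,0,-0.005,-0.22,0.02,0.4],[0.495,0,0,-0.005,-0.239,0.02,0.4]]'>/dev/null
python3 plan.py 463.2,-72.5,90,-2
```

```text
t 13.05 P [496.5 -51.4 107.7] jaw 14.6 gap 39.6 F [-0.5 -0.7  0.6] q6 -0.58
463.2,-72.5,90,-2 | 0.277 -0.003 0.009 0.0359 -0.0747 0.0243 | rows 2.3
```

```bash
python3 -m inch '[[0.09,0,0.003,0.012,-0.025,0.008,0.4],[0.18,0,0.006,0.024,-0.05,0.016,0.4],[0.277,-0.003,0.009,0.036,-0.075,0.024,0.4],[0.277,-0.003,0.009,0.036,-0.075,0.024,0.4],[0.277,-0.003,0.009,0.036,-0.075,0.024,0.4]]'>/dev/null
python3 -m inch '[[0,0,0,0,0,0,0.4],[0,0,0,0,0,0,0.4],[0,0,0,0,0,0,0.4]]'>/dev/null
python3 plan.py 463.2,-72.5,40,-2
python3 - <<'E'
from h import *
p,d,m=cap('top','top4.png'); q,e,n=cap('side','side4.png')
a=p[150:300,220:420,::-1]; b=q[130:310,170:370,::-1]
cv2.imwrite('pics/c4.png',np.hstack([cv2.resize(a,(400,300),interpolation=2),cv2.resize(b,(400,360),interpolation=2)[:300]]))
for t in tiles('side')+tiles('top'):
    if t['xy'][0]<700: print(t['uv'],t['area'],round(t['zmed'],4),t['xy'],t['L'],t['th'])
E
```

```text
t 13.72 P [462.1 -71.7  88.4] jaw -1.85 gap 39.8 F [-0.3  0.  -0.2] q6 -0.37
463.2,-72.5,40,-2 | 0.003 -0.001 0.002 0.0967 0.0025 0.0017 | rows 1.2
[254.3 211.7] 495 0.1041 [477.   36.4] (53.3, 23.4) 79.5
[263.  267.7] 463 0.0228 [ 461.4 -110.1] (38.6, 18.6) -4.0
[273.7 231.4] 645 0.0462 [468.3  48.4] (37.1, 28.1) -3.1
```

View pics/c4.png

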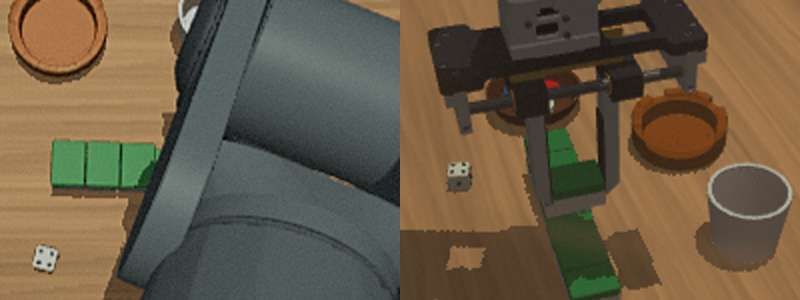

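The stray is held level between the fingers (side crop about (575,190)); the arm hides the top view. I'll locate tile b precisely from the seams in the earlier side picture, and measure the held tile's offset in the side view.

```bash
cat > prof.py <<'E'
from h import *
def prof(img,m,z,xs,ys,th=-2.):
    g=cv2.cvtColor(img,cv2.COLOR_BGR2HSV)[...,2].astype(np.float32)
    a=np.deg2rad(th); out=[]
    for y in ys:
        P=[[.4631+x*np.cos(a)-y*np.sin(a),-.0735+x*np.sin(a)+y*np.cos(a),z] for x in xs]
        uv=np.float32(proj(m,P)); out.append(cv2.remap(g,uv[:,0],uv[:,1],1).mean())
    return np.array(out)
E
python3 - <<'E'
from prof import *
ys=np.arange(-.052,.052,.001)
for n,f in(('side','side3'),('top','top3')):
    m=eyes.camera_model(n); v=prof(cv2.imread(f'pics/{f}.png'),m,.023,np.linspace(-.012,.012,25),ys)
    print(n,' '.join(f'{int(round(y*1000))}:{int(k)}' for y,k in zip(ys,v)))
E
python3 -m inch '[[0,0,0,0.03,0.002,0.001,0.4],[0,0,0,0.05,0.002,0.001,0.4],[0,0,0,0.07,0.002,0.001,0.4],[0,0,0,0.07,0.002,0.001,0.4],[0,0,0,0.07,0.002,0.001,0.4]]'; python3 plan.py
```

```text
side -52:64 -51:54 -50:49 -49:48 -48:49 -47:54 -46:65 -45:78 -44:87 -43:93 -42:95 -41:95 -40:95 -39:95 -38:95 -37:94 -36:94 -35:94 -34:95 -33:94 -32:94 -31:94 -30:94 -29:94 -28:95 -27:95 -26:94 -25:94 -24:94 -23:94 -22:94 -21:94 -20:94 -19:94 -18:90 -17:80 -16:70 -15:70 -14:79 -13:87 -12:92 -11:94 -10:94 -9:95 -8:95 -7:95 -6:94 -5:94 -4:94 -3:94 -2:94 -1:94 0:94 1:94 2:94 3:94 4:94 5:94 6:94 7:94 8:93 9:93 10:93 11:93 12:94 13:91 14:84 15:79 16:80 17:85 18:90 19:93 20:94 21:94 22:94 23:94 24:94 25:94 26:94 27:94 28:94 29:94 30:94 31:94 32:93 33:93 34:93 35:93 36:93 37:93 38:93 39:93 40:93 41:93 42:93 43:93 44:89 45:80 46:72 47:67 48:67 49:72 50:76 51:78
top -52:175 -51:176 -50:177 -49:179 -48:181 -47:149 -46:111 -45:128 -44:143 -43:140 -42:138 -41:139 -40:139 -39:140 -38:141 -37:141 -36:141 -35:141 -34:141 -33:142 -32:143 -31:143 -30:143 -29:143 -28:143 -27:143 -26:144 -25:144 -24:145 -23:145 -22:145 -21:147 -20:149 -19:152 -18:125 -17:76 -16:65 -15:66 -14:111 -13:154 -12:147 -11:143 -10:143 -9:143 -8:142 -7:143 -6:143 -5:144 -4:144 -3:144 -2:144 -1:145 0:145 1:145 2:145 3:146 4:146 5:146 6:146 7:147 8:147 9:148 10:150 11:152 12:155 13:129 14:82 15:75 16:84 17:122 18:157 19:150 20:145 21:145 22:145 23:145 24:145 25:146 26:146 27:146 28:146 29:147 30:147 31:147 32:147 33:147 34:148 35:148 36:149 37:148 38:148 39:149 40:151 41:151 42:143 43:121 44:119 45:133 46:142 47:147 48:147 49:147 50:147 51:147
t: 14.33
position: [0.4622, -0.072, 0.0527]
ee_rot: [-0.49, -0.508, -0.493, 0.509]
wrist_force: [-0.2, -0.7, 0.1]
finger_gap: 0.423
t 14.33 P [462.2 -72.   52.7] jaw -1.9 gap 39.7 F [-0.2 -0.7  0.1] q6 -0.36
```

Run:
```python
from prof import *
p,d,m=cap('side','side5.png'); img=p[...,::-1].copy()
ys=np.arange(-.03,.03,.001)
hs=cv2.cvtColor(img,cv2.COLOR_BGR2HSV)
for z in(.069,):
    v=prof(img,m,z,np.linspace(-.006,.006,15),ys); print(z,' '.join(f'{int(round(y*1000))}:{int(k)}' for y,k in zip(ys,v)))
# depth points on green held tile
g=green(p)>0; g|=((hs[...,0]>45)&(hs[...,0]<85)&(hs[...,1]>90))
uv=np.argwhere(g)[:,::-1]; o,dr=rays(m,uv); P=o+dr*d[g][:,None]
k=(abs(P[:,2]-.069)<.006)&(abs(P[:,1]+.073)<.04)&(abs(P[:,0]-.463)<.04); Q=P[k]
A=np.c_[Q[:,:2]-Q[:,:2].mean(0),np.ones(len(Q))]; c=np.linalg.lstsq(A,Q[:,2],rcond=None)[0]
print(len(Q),'zmed',np.median(Q[:,2]),'tilt',c[:2],'x',np.percentile(Q[:,0],[1,50,99]),'y',np.percentile(Q[:,1],[1,50,99]))
cv2.imwrite('pics/c5.png',cv2.resize(img[190:300,210:320],(660,660//1),interpolation=2)[:600])
```

```text
0.069 -30:88 -29:88 -28:88 -27:87 -26:87 -25:87 -24:87 -23:84 -22:76 -21:67 -20:60 -19:57 -18:55 -17:55 -16:54 -15:55 -14:57 -13:60 -12:61 -11:61 -10:61 -9:61 -8:61 -7:61 -6:61 -5:61 -4:60 -3:60 -2:60 -1:60 0:60 1:59 2:59 3:59 4:59 5:59 6:59 7:59 8:59 9:58 10:59 11:59 12:59 13:59 14:58 15:54 16:50 17:48 18:48 19:49 20:53 21:58 22:62 23:64 24:66 25:70 26:75 27:78 28:79 29:81
249 zmed 0.06943834218008627 tilt [-0.01540262 -0.01401749] x [0.44535787 0.46477951 0.48050944] y [-0.08596028 -0.07147859 -0.05814612]
```

View pics/c5.png

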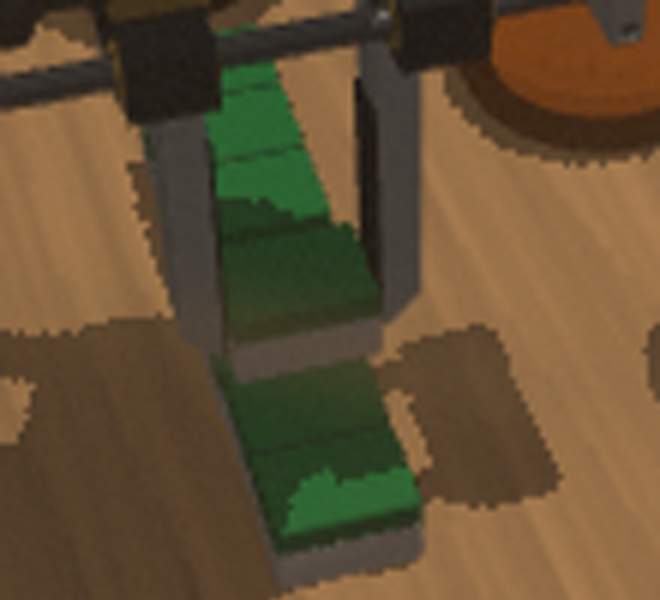

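The held tile is level (tilt about 0.02 rad) with its top at 69.4 mm and its centre at about (463,-72). Tile b is at (463.1,-73.7). I'll lower 13 mm and shift about 1.7 mm.

```bash
python3 -m inch '[[0,0,0,0.008,0.001,0.0035,0.4],[0,0,0,0.016,0.001,0.0035,0.4],[0,0,0,0.024,0.001,0.0035,0.4],[0,0,0,0.026,0.001,0.0035,0.4],[0,0,0,0.026,0.001,0.0035,0.4]]'
python3 -m inch '[[0,0,0,0,0,0,0.4],[0,0,0,0,0,0,0.4],[0,0,0,0,0,0,0.4],[0,0,0,0,0,0,0.4]]'; python3 plan.py
python3 - <<'E'
from prof import *
p,d,m=cap('side','side6.png'); img=p[...,::-1].copy(); hs=cv2.cvtColor(img,cv2.COLOR_BGR2HSV)
g=((hs[...,0]>45)&(hs[...,0]<85)&(hs[...,1]>90)); uv=np.argwhere(g)[:,::-1]; o,dr=rays(m,uv); P=o+dr*d[g][:,None]
for zc in(.0565,.0229):
    k=(abs(P[:,2]-zc)<.004)&(abs(P[:,1]+.073)<.06)&(abs(P[:,0]-.463)<.04); Q=P[k]
    if zc>.05: k2=abs(P[k][:,1]+.073)<.03; Q=Q[k2]
    w=cv2.minAreaRect(np.float32(Q[:,:2]*1000)); print(zc,len(Q),'zmed',np.median(Q[:,2]).round(4),np.round(w[0],1),np.round(w[1],1),round(w[2],1),'y',np.percentile(Q[:,1],[1,99]).round(4),'x',np.percentile(Q[:,0],[1,99]).round(4))
v=prof(img,m,.0565,np.linspace(-.006,.006,15),np.arange(-.03,.03,.001)); print(v.astype(int))
s=sensors.read_state(); print(s['dq'].round(4))
cv2.imwrite('pics/c6.png',cv2.resize(img[190:310,200:320],(600,600),interpolation=2))
E
```

```text
t: 14.8
position: [0.4628, -0.0739, 0.0399]
ee_rot: [-0.49, -0.508, -0.493, 0.509]
wrist_force: [0.2, -0.1, -0.8]
finger_gap: 0.423
t: 15.13
position: [0.463, -0.0739, 0.0401]
ee_rot: [-0.49, -0.508, -0.493, 0.509]
wrist_force: [-0.1, -0.4, 0.1]
finger_gap: 0.425
t 15.13 P [463.  -73.9  40.1] jaw -1.9 gap 40.0 F [-0.1 -0.4  0.1] q6 -0.37
0.0565 107 zmed 0.0569 [464.9 -68.3] [16.6 34.3] 80.9 y [-0.0786 -0.061 ] x [0.4496 0.4814]
0.0229 486 zmed 0.0227 [461.8 -96.1] [47.2 39.2] 88.4 y [-0.1192 -0.0772] x [0.4426 0.4802]
[84 85 85 85 85 84 77 68 61 58 58 57 58 59 60 62 63 64 64 64 63 63 63 64
 63 63 62 62 62 62 62 61 61 61 61 60 60 60 59 59 59 59 60 62 68 75 79 80
 81 81 81 82 82 82 80 76 68 58 51 48]
[-0.0005  0.0016 -0.      0.0003 -0.001   0.0002]
```

View pics/c6.png

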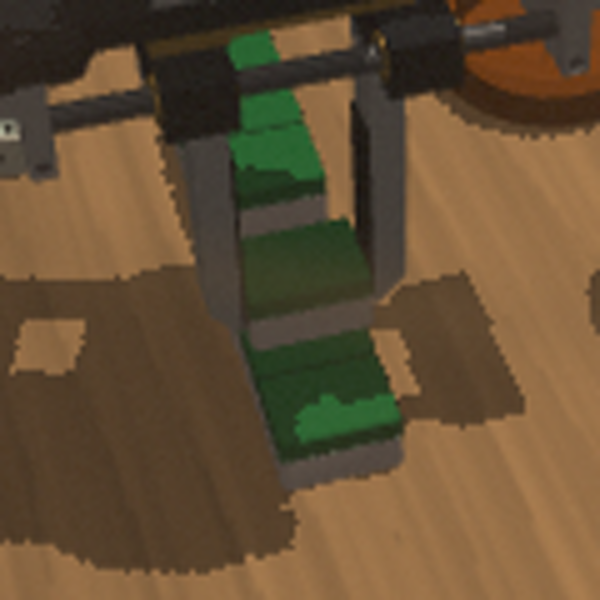

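The stray's back and front edges lie at +14 and -15.5 mm about tile b's nominal centre, so it is centred within about 1 mm. Its top is at 56.9 mm, which leaves a gap of about 11 mm. Joint speeds are about zero, so I'll hand it in.

```bash
python3 -c "
from bench import r
print(r.finish_job())"
```

```text
the job is handed in; nothing more can be done
None
```

The three loose tiles are back in line with the wall, and the stray is held face down over the middle one. I handed the job in at about 15 s, and no verdict was reported.

**How I did it:** I gripped each loose tile lightly by its ends (5 to 10 N), turned it to the wall's angle and slid it along the table without lifting it. I then picked up the stray with about 20 N, raised it to about 110 mm, carried it across and lowered it over tile b.

**Last checks:**
- **Row:** before the stray was lifted, the tiles were about 31 mm apart, so the gaps are about 1 mm. The row was within about 1 mm of the wall's line and about 0.5° of its angle. I didn't fully re-measure it afterwards because the arm hid part of the view, but what I could see looked the same.
- **Stray:** it is about 11 mm above tile b, with centres about 1 mm apart. It is level to about 0.02 rad and parallel to b by the jaw angle. The jaws read 40 mm, the wrist force was near zero and the arm was at rest.
- **Left alone:** the wall measured the same just before the pick-up. I saw no movement of the ashtray, chip dish, cup or die in the pictures, but I didn't measure those again.

**Disagreements:** estimates of where the stray sat along the wall's line, made before the final lowering, differed by up to 2 mm. In the last picture its box fit put it about 2 mm across and 5 mm along from b. I discounted that fit because it caught only part of the shadowed tile, and relied on the edge positions and the gripper position instead.

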